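Square a pile of mould plates in the jig

ROBOT

A 6-joint arm with a two-finger parallel gripper is mounted at the origin on the work surface. World frame = base frame: x ahead of the robot, y to its left, z up, the work surface at z = 0. Lengths are in m, angles in rad, forces in N, time in s.
With the tool pointing down it reaches from about 0.275 to 0.85 m from the base axis. Payload 19 kg.
Tool frame: the origin (TCP) lies at the very end of the fingers, on their centre line; the grasp point (between the pads) lies 19 mm behind it; z points along the fingers, y is the direction in which the jaws open and shut (so a half turn about z gives the same grasp; the last joint's range is limited). The gripper opens to 85 mm and grips with 20 to 120 N. Pads are 22 mm wide; open, the fingers measure 114 mm over their backs; the gripper's body (76 mm by 85 mm) begins 54 mm behind the grasp point. The pads swing forward as they close: fully open they stand 13 mm farther back than shut.
Start: joints at [-1.34, 0.15, 1.437, -0, 1.554, -0.134], TCP at [0.205, -0.537, 0.231] pointing down, gripper open.
Joint ranges: [-2.8, 2.8], [-0.68, 2.1], [0.12, 2.68], [-1.39, 4.53], [0.16, 2.79], [-2.81, 2.81]. Speed limits (rad/s): [1.89, 1.89, 2.22, 3.01, 3.01, 3.01].

INTERFACE

Orientations are given as a 3x3 rotation matrix whose columns are the frame's x, y, z axes.
In Python, from workcell import read_state, snapshot, hand_in, look_for, spot_point gives the robot as it stands. The module is installed in compiled form; this text tells all that it offers.
- The arm moves only by the tool arm_command, never from a script. Its arguments are lists of equal length, an entry for each row: "claw": the opening, from -1 (shut) to 1 (fully open); "linear": the shift along the tool's x, y, z in mm, a list of three; "turn": the turn about the tool's z in rad. In form: {"claw": [claw, ...], "linear": [[x, y, z], ...], "turn": [turn, ...]}. A call has 1 to 8 rows; each row is the pose to reach, as a shift and turn from the pose commanded when the call began, along the tool's axes at that moment; what a row does not reach only later rows make up. A row lasts 1/10 s, in which the tool goes at most 50 mm and 8.59 degrees, less where a joint would pass 70% of its speed; a pose out of reach is approached as far as the arm can. A call with a gripper value outside its range is refused whole. The fingers move at their own pace and stop on an object; "grip_force" is the grip in N (left out, the last holds). Time passes only in rows, so rows that repeat a pose let the fingers close. It gives the time, the measured TCP pose, the force and the opening at its end, in the units of the state.
- read_state(): the state, without advancing time (a new reading comes with each control period).
- snapshot(name): name is "side" or "top" or "wrist"; returns a dict with "img" (400x640x3 uint8, red, green, blue), "depth" (400x640 float32, m along the optical axis (not along the pixel's ray), 0 where there is no reading), "fx", "fy", "cx", "cy" (pixels), "k1" (the pictures are not rectified: a ray, as slopes to the right and down, at radius r is drawn at 1 + k1 r^2 times it, then the intrinsics apply), "rvec" (rotation vector, rad) and "tvec" (3), from world to camera coordinates, as OpenCV has them; the wrist camera has in their place "hand_eye" (4x4, takes a point from camera to tool coordinates, whose origin is the TCP and whose axes are the flange's). Camera axes: x right, y down, z forward; pixel columns grow to the right and rows downward; lengths in m; the calibration is good to about 2 mm. A picture is of the moment at which its call begins: read the wrist's pose just before it.
- hand_in(): hands the job in, once; it reports no verdict.
Trained networks look in the newest picture that a camera, given by its name, has taken for a name from the list of things; names that differ only in an ending like _2 or _b are one class to them, and where a whole thing is asked for, a point or a joint stands for the part that bears it (a point fixed in the world has none). Each returns a list of dicts, best first, with "confidence" (0 to 1); they miss things now and then, are a little off and sometimes report something else, mostly with a low value. They report only what shows in the picture. A call takes as long as a camera call.
- look_for(camera, target): "box" ([left, top, width, height] in pixels, round what is visible of it).
- spot_point(camera, target): "centre" ([row, column] in pixels: a listed point, or the origin of a listed thing).
The state is a dict: "time": time; "joints": joint angles; "qd": joint speeds; "joint_torque": joint torques, N m; "ee_pos": TCP position; "tcp_rot": TCP orientation; "ft_force": force on the tool from outside, world axes, zero at the start; "torque": the same for the moment, N m; "width": finger opening in m.
Only numpy, scipy, OpenCV 4.12 (cv2) and the standard library are available. Lean on these libraries where they do the work, as an engineer would, in place of code of your own. Each camera call takes 0.05 s, during which the arm holds its last target. There are 200 camera calls.

TASK

Slide the loose aluminium mould plate off the plywood shelf of the jig onto the two plates already lying there, until it lies flat on them against the side rail. Then turn the handwheel one full turn clockwise (seen from above), so that its jaw pushes the three plates against the back stop into one square pile. Leave the pile in the jig with the jaw closed, let go, and do not disturb the things standing round about.

Things in the scene. Friction and masses are not known exactly. Their poses are not given: they have to be found in the camera images.
- jig: Squaring jig fixed to the bench. Origin on the bench under the centre of the finished pile; x away from the robot at yaw 0, y left, z up (all numbers here and below in this frame, mm). The bay between stop, rail, shelf and jaw is open at the top, steel floor at z=10. Seated plates have their undersides at z=10, 25, 40; pile top z=55.
- back_stop (a point): Top edge, at y=0, of the back stop's face: upright steel bar, face at x=+60 looking to -x, 12 thick, y from -49 to +45, top at z=62.
- side_rail (a point): Top edge, at x=0, of the side rail's face: steel bar, face at y=+45 looking to -y, 12 thick, x from -55 to +72, top at z=62.
- shelf_edge (a point): Top of the plywood shelf at its bay-side edge, at x=0: edge at y=-49, top at z=42, reaching out to y=-229, x from -120 to +75. It is 2 mm above the top of two stacked plates (z=40): a plate pushed to +y slides from the shelf onto them and drops off the shelf's edge as it reaches the rail.
- jaw_face (a point): Centre of the jaw's face (z=33): steel plate looking to +x, 12 thick, y from -37 to +37, z 11 to 55. Face at x=-105.5 with the jaw open, at x=-60.5 after one full turn of the handwheel, which drives it by a rack.
- wheel_axis (a point): Point on the handwheel's upright axis at the height of its rim's top (z=76), at x=+20, y=+145. The wheel is a level dark steel disc, 110 mm diameter, with a bright rim.
- wheel (a joint): Turn of the handwheel in rad: 0 = jaw open (every start), grows clockwise seen from above, end stop at 6.33; a full turn is 6.28. It turns easily (about 2 N at the knob) and stays where it is left.
- knob_grip (a point): Middle (grip point) of the handwheel's knob: a black upright cylinder, 22 mm diameter, 45 mm tall (z 76 to 121 above the bench, this point at 101), 45 mm from the wheel's axis; at wheel = 0 it lies on the jig's -x side of the axis. It spins freely on its pin, so it can be held with the gripper's direction unchanged while led round in a circle.
- plate_loose: Aluminium mould plate, 120 x 90 mm, 15 mm thick, about 0.43 kg, with a round mark in the middle of its top and a dot near each corner. Origin at the centre of its underside; x along the 120 mm side, y along the 90 mm side, z up. The one to move: at the start it lies askew on the plywood shelf, underside at z=42.
- plate_mid: Aluminium mould plate, 120 x 90 mm, 15 mm thick, about 0.43 kg, with a round mark in the middle of its top and a dot near each corner. Origin at the centre of its underside; x along the 120 mm side, y along the 90 mm side, z up. At the start the upper of the two in the bay, underside at z=25, between shelf edge and side rail (4 mm of play), drawn back from the back stop by up to 35 mm.
- plate_low: Aluminium mould plate, 120 x 90 mm, 15 mm thick, about 0.43 kg, with a round mark in the middle of its top and a dot near each corner. Origin at the centre of its underside; x along the 120 mm side, y along the 90 mm side, z up. At the start the lower of the two in the bay, underside at z=10, between shelf edge and side rail, drawn back from the back stop by up to 35 mm.
- glue_bottle: Bystander: white bottle, 56 mm diameter, 150 mm tall, to the right of the jig. Origin at its underside.
- jar: Bystander: amber jar, 70 mm diameter, 70 mm tall, beyond the jig. Origin at its underside.
- bowl: Bystander: white bowl, 110 mm diameter, 45 mm tall, beyond the jig. Origin at its underside.

How it is judged:
On the way, in this order (a step that is already met when the one before it is completed fails the run):
1. the loose plate lies flat on the two others, against the side rail, while the jaw is still open (wheel turned less than about a seventh of a turn) (y of plate_loose in the frame of jig between -0.005 and 0.005 m and z of plate_loose in the frame of jig between 0.037 and 0.043 m and x of plate_loose in the frame of jig between -0.06 and 0.01 m and angle between plate_loose's own z axis and vertical below 0.04 rad and value of joint wheel below 0.9 rad), for 0.2 s.
2. the handwheel has been turned one full turn clockwise (value of joint wheel above 5.9 rad), for 0.2 s.
At the end, for the whole second after the job is handed in: Handwheel at 5.9 rad or more (jaw closed); the three plates flat and still on one another, the loose one on top, each centred within 5 mm in x and y on the seat (jig origin), underside within 3 mm of 10, 25, 40 mm, within 0.06 rad of the jig's yaw, tilt under 0.04 rad (value of joint wheel above 5.9 rad and x of plate_low in the frame of jig between -0.005 and 0.005 m and y of plate_low in the frame of jig between -0.005 and 0.005 m and z of plate_low in the frame of jig between 0.007 and 0.013 m and angle between the x axis of each of plate_low, plate_mid, plate_loose and the x axis of jig, either way round below 0.06 rad and angle between each of plate_low, plate_mid, plate_loose's own z axis and vertical below 0.04 rad and linear speed of each of plate_low, plate_mid, plate_loose below 0.01 m/s and x of plate_mid in the frame of jig between -0.005 and 0.005 m and y of plate_mid in the frame of jig between -0.005 and 0.005 m and z of plate_mid in the frame of jig between 0.022 and 0.028 m and x of plate_loose in the frame of jig between -0.005 and 0.005 m and y of plate_loose in the frame of jig between -0.005 and 0.005 m and z of plate_loose in the frame of jig between 0.037 and 0.043 m); the robot touches nothing.
It fails at once if a bystander (bottle, jar or bowl) is moved by more than 30 mm or tipped (distance of any of glue_bottle, jar, bowl from where it was at the start of the episode above 0.03 m or angle between any of glue_bottle, jar, bowl's own z axis and vertical above 0.4 rad).
It also fails if it takes over 64 s, if anything falls off the work surface, if the arm or the gripper's body presses on something with over 40 N, if the wrist force passes 120 N, or if a joint passes its speed limit or range.

## Working session

There is one attempt and no reset: what is moved stays moved. The work goes in short steps, Python scripts to look and compute and a tool call to move; the robot and the scene stay as the last step left them, time stands still between calls to the robot, and variables do not carry over. Pictures are saved under pics/ and viewed, about 8 in all and at most 12, crops included, and the job is handed in when it is done.

Besides the shell and the picture viewer there is one more tool, called after "Emit:" by a JSON object that holds its "name" and its "arguments". arm_command: Moves the arm, as the interface text tells. Its arguments: {"type":"object","properties":{"claw":{"type":"array"},"linear":{"type":"array"},"turn":{"type":"array"},"grip_force":{"type":"number"}},"required":["claw","linear","turn"]}

```bash
mkdir -p pics; cat > h.py <<'E'
import numpy as np, cv2
from workcell import *
def ray(s,row,col):
    x,y=(col-s['cx'])/s['fx'],(row-s['cy'])/s['fy']
    u,v=x,y
    for _ in range(20):
        f=1+s['k1']*(u*u+v*v); u,v=x/f,y/f
    return np.array([u,v,1.])
def cam2w(s,st=None):
    if 'hand_eye' in s:
        T=np.eye(4);T[:3,:3]=st['tcp_rot'];T[:3,3]=st['ee_pos'];M=T@np.array(s['hand_eye']);return M[:3,:3],M[:3,3]
    R=cv2.Rodrigues(np.array(s['rvec'],float))[0];return R.T,-R.T@np.array(s['tvec'],float).ravel()
def atz(s,row,col,z,st=None):
    R,t=cam2w(s,st);d=R@ray(s,row,col);return t+d*(z-t[2])/d[2]
def atdepth(s,row,col,st=None):
    R,t=cam2w(s,st);r,c=int(round(row)),int(round(col))
    p=s['depth'][max(r-2,0):r+3,max(c-2,0):c+3];p=p[p>0]
    return t+R@ray(s,row,col)*np.median(p) if p.size else None
E
cat > a.py <<'E'
from h import *
np.set_printoptions(precision=4,suppress=True)
st=read_state();print(st['time'],st['tcp_rot'],st['ee_pos'])
Z=dict(back_stop=.062,side_rail=.062,shelf_edge=.042,jaw_face=.033,wheel_axis=.076,knob_grip=.101,plate_loose=.042,plate_mid=.025,jig=0,glue_bottle=0,jar=0,bowl=0)
for cam in('top','side'):
    s=snapshot(cam);cv2.imwrite(f'pics/{cam}0.png',s['img'][:,:,::-1]);print(cam,cam2w(s)[1])
    for k,z in Z.items():
        r=spot_point(cam,k)
        for q in r[:1]: print(k,round(q['confidence'],2),np.round(q['centre'],1),atz(s,*q['centre'],z),atdepth(s,*q['centre']))
E
python3 a.py
```

```text
0.0 [[ 0.9342  0.3568 -0.0003]
 [ 0.3568 -0.9342  0.0012]
 [ 0.0002 -0.0012 -1.    ]] [ 0.2051 -0.5369  0.2307]
top [ 0.4603 -0.1289  1.0387]
back_stop 0.73 [198.8 273.4] [ 0.61  -0.017  0.062] [ 0.6099 -0.0171  0.0626]
side_rail 0.98 [225.5 247.7] [0.5441 0.0463 0.062 ] [0.5442 0.0464 0.0617]
shelf_edge 0.71 [224.7 286.1] [ 0.5464 -0.0469  0.042 ] [ 0.5465 -0.0468  0.0401]
jaw_face 0.97 [265.4 262.8] [0.4457 0.0125 0.033 ] [0.4454 0.0155 0.0116]
wheel_axis 0.77 [207.3 210. ] [0.589  0.1365 0.076 ] [0.5888 0.136  0.0778]
knob_grip 0.45 [225.9 207.5] [0.5413 0.1343 0.101 ] [0.5411 0.1337 0.1033]
plate_loose 0.9 [236.5 314.7] [ 0.5155 -0.1188  0.042 ] [ 0.5147 -0.119   0.0567]
plate_mid 0.97 [230.3 272.6] [ 0.534  -0.0109  0.025 ] [ 0.5329 -0.0127  0.0405]
glue_bottle 0.93 [209.  453.7] [ 0.5851 -0.4897  0.    ] [ 0.5778 -0.4686  0.0607]
jar 0.95 [137.7 251.5] [0.7885 0.05   0.    ] [0.7681 0.0389 0.0644]
bowl 0.82 [142.2 321.3] [ 0.7735 -0.1396 -0.    ] [ 0.7722 -0.1396  0.0043]
side [ 0.4619 -1.0143  1.0501]
back_stop 0.58 [177.5 308.1] [ 0.6049 -0.0235  0.062 ] [0.6113 0.0211 0.0174]
side_rail 0.93 [165.2 288.2] [0.5547 0.0392 0.062 ] [0.555  0.0418 0.0595]
shelf_edge 0.66 [191.4 288.5] [ 0.5425 -0.0496  0.042 ] [ 0.5426 -0.0478  0.0401]
jaw_face 0.59 [180.6 255.9] [0.4529 0.0213 0.033 ] [0.4527 0.0413 0.0134]
wheel_axis 0.71 [144.2 293.4] [0.582  0.1154 0.076 ] [0.5822 0.1167 0.0749]
knob_grip 0.56 [189.1 289.1] [ 0.5406 -0.0977  0.101 ] [ 0.5456 -0.0395  0.0407]
plate_loose 0.77 [213.1 283.3] [ 0.5169 -0.1299  0.042 ] [ 0.5161 -0.1428  0.0566]
plate_mid 0.57 [185.3 284.2] [ 0.5346 -0.006   0.025 ] [ 0.5335 -0.0211  0.0403]
glue_bottle 0.9 [334.  336.6] [ 0.5943 -0.4951  0.    ] [ 0.5867 -0.5252  0.0609]
jar 0.69 [166.5 364.3] [0.7972 0.0551 0.    ] [0.786  0.0191 0.0353]
bowl 0.71 [213.2 374.2] [ 0.778  -0.1412  0.    ] [ 0.7767 -0.145   0.0046]
```

```bash
python3 - <<'E'
import cv2
a=cv2.imread('pics/top0.png')
cv2.imwrite('pics/t0c.png',cv2.resize(a[160:310,180:380],None,fx=4,fy=4,interpolation=cv2.INTER_CUBIC))
E
```

```text
(no output)
```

View pics/t0c.png

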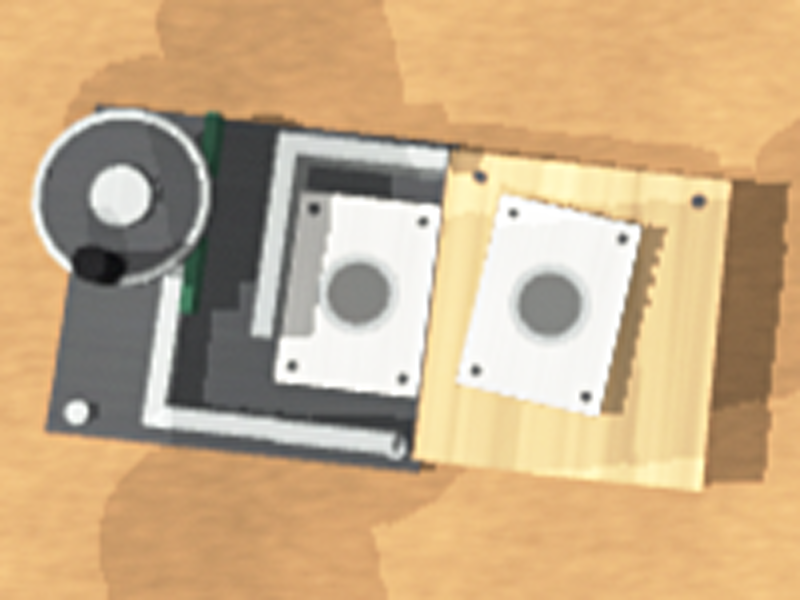

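The top crop shows the jig yawed slightly clockwise: shelf corners near crop (450,150), (735,180), (703,490) and (413,460), the loose plate centred at (549,304), and the knob at (98,265).

```bash
cat > b.py <<'E'
from h import *
np.set_printoptions(precision=4,suppress=True)
s=snapshot('top')
f=lambda c,r,z:atz(s,160+(r+.5)/4-.5,180+(c+.5)/4-.5,z)[:2]
W=np.array([f(450,150,.042),f(735,180,.042),f(703,490,.042),f(413,460,.042),f(297,157,.062),f(121,194,.076)])
J=np.array([[75,-49],[75,-229],[-120,-229],[-120,-49],[60,45],[20,145]])/1000
wc,jc=W.mean(0),J.mean(0);H=(J-jc).T@(W-wc);yaw=np.arctan2(H[0,1]-H[1,0],H[0,0]+H[1,1])
R=np.array([[np.cos(yaw),-np.sin(yaw)],[np.sin(yaw),np.cos(yaw)]]);o=wc-R@jc
print('yaw',yaw,'o',o);print((W-J@R.T-o)*1000)
tj=lambda p:R.T@(np.array(p)-o)*1000
P=[tj(f(*c,.057)) for c in [(503,195),(640,225),(600,415),(458,382)]];print('loose',np.array(P),np.mean(P,0), np.linalg.norm(np.diff(P,axis=0),axis=1))
print('mark',tj(f(549,304,.057)),'mid mark',tj(f(358,293,.040)),'knob top',tj(f(97,265,.121)))
E
python3 b.py
```

```text
yaw -0.12290994998550986 o [ 0.5479 -0.0055]
[[ 0.4413  0.8932]
 [ 0.5161 -2.1868]
 [ 0.3317 -0.2026]
 [-0.394   0.7724]
 [-2.396  -0.0718]
 [ 1.5008  0.7957]]
loose [[  48.3595  -85.7116]
 [  38.8135 -173.0523]
 [ -80.6171 -160.4038]
 [ -69.9446  -71.331 ]] [ -15.8472 -122.6247] [ 87.8609 120.0985  89.7099]
mark [ -16.3145 -121.8142] mid mark [-21.3695  -1.0266] knob top [-25.5439 140.5392]
```

Emit:
{"name": "arm_command", "arguments": {"claw": [1, 1, 1, 1, 1, 1, 1, 1], "linear": [[400, -200, 60], [400, -200, 60], [400, -200, 60], [400, -200, 60], [400, -200, 60], [400, -200, 60], [400, -200, 60], [400, -200, 60]], "turn": [-1.083, -1.083, -1.083, -1.083, -1.083, -1.083, -1.083, -1.083]}}

```text
time: 2.15
ee_pos: [0.4742, -0.2432, 0.1781]
tcp_rot: [[0.117, 0.993, 0.0], [0.993, -0.117, -0.0], [-0.0, 0.0, -1.0]]
ft_force: [0.5, -1.4, -0.3]
width: 0.0854
```

```bash
cat > mv.py <<'E'
# usage: mv.py jx jy z(mm)  -> shift in tool axes from measured pose, jig frame target
import sys
from h import *
Y=-.123;O=np.array([.548,-.0055])
R2=np.array([[np.cos(Y),-np.sin(Y)],[np.sin(Y),np.cos(Y)]])
def main():
    st=read_state();p=np.array(st['ee_pos']);T=np.array(st['tcp_rot'])
    j=R2.T@(p[:2]-O)*1000
    print('t',round(st['time'],2),'jig',np.round(j,1),'z',round(p[2]*1000,1),'F',np.round(st['ft_force'],1),'w',round(st['width']*1000,1),'j6',np.round(st['joints'][5],2))
    x=T[:,0];print('turn to push orientation', -(np.arctan2(np.sin(Y+np.pi/2-np.arctan2(x[1],x[0])),np.cos(Y+np.pi/2-np.arctan2(x[1],x[0])))))
    if len(sys.argv)>3:
        a=[float(v) for v in sys.argv[1:4]];w=np.r_[O+R2@np.array(a[:2])/1000,a[2]/1000]
        print('shift',np.round(T.T@(w-p)*1000,1))
if __name__=='__main__':main()
E
python3 mv.py -16 -205 130
```

```text
t 2.15 jig [ -44.1 -245. ] z 178.1 F [ 0.5 -1.4 -0.3] w 85.4 j6 -0.5
turn to push orientation 0.005926776434438841
shift [39.8 28.3 48.1]
```

Emit:
{"name": "arm_command", "arguments": {"claw": [1, 1, 1], "linear": [[40, 28, 48], [40, 28, 48], [40, 28, 48]], "turn": [0.006, 0.006, 0.006]}}

```text
time: 2.45
ee_pos: [0.5058, -0.2071, 0.1281]
tcp_rot: [[0.126, 0.992, -0.003], [0.992, -0.126, 0.002], [0.002, -0.003, -1.0]]
ft_force: [-1.0, -0.9, 0.8]
width: 0.0852
```

```bash
python3 mv.py -16 -205 50; python3 - <<'E'
from h import *
st=read_state();s=snapshot('wrist');cv2.imwrite('pics/w1.png',s['img'][:,:,::-1]);print(np.round(s['hand_eye'],3))
np.savez('w1.npz',depth=s['depth'])
for k in('plate_loose','shelf_edge','plate_mid'):
    for q in spot_point('wrist',k)[:2]:print(k,q['confidence'],q['centre'],atdepth(s,*q['centre'],st))
E
```

```text
t 2.45 jig [ -17.2 -205.2] z 128.1 F [-1.  -0.9  0.8] w 85.2 j6 -0.4
turn to push orientation -0.003659743042514041
shift [ 0.1  1.4 78.1]
[[-0.    -0.945 -0.328  0.084]
 [ 1.    -0.001  0.    -0.   ]
 [-0.001 -0.328  0.945 -0.142]
 [ 0.     0.     0.     1.   ]]
plate_loose 0.9 [81.7, 321.7] [ 0.51634695 -0.12423675  0.05744316]
```

View pics/w1.png

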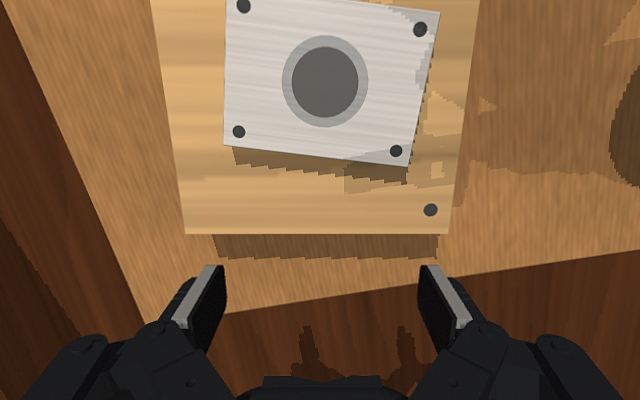

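The wrist view shows the plate's near edge from (223,145) to (410,167), the shelf's outer corners at (186,234) and (450,234), and both fingertips clear near row 265.

```bash
python3 - <<'E'
from h import *; from mv import *
st=read_state();s=snapshot('wrist')
for n,c,r,z in[('shelf -229,+75',450,234,.042),('shelf -229,-120',186,234,.042),('plate',410,167,.057),('plate',223,145,.057),('mark',325,82,.057),('tipR outer?',437,266,.1411),('tipR inner',420,266,.1411),('tipL inner',225,266,.1411)]:
    p=atz(s,r,c,z,st);print(n,np.round(R2.T@(p[:2]-O)*1000,1))
for r,c in[(268,428),(270,215),(268,432),(300,450)]:
    p=atdepth(s,r,c,st);print(r,c,np.round(np.r_[R2.T@(p[:2]-O),p[2]]*1000,1))
E
```

```text
shelf -229,+75 [  79.9 -234.3]
shelf -229,-120 [-118.9 -232.6]
plate [  41.7 -178.3]
plate [ -79.8 -162.8]
mark [ -14. -125.]
tipR outer? [  34.7 -202.7]
tipR inner [  27.1 -202.6]
tipL inner [ -59.9 -201.8]
268 428 [  27.  -197.3  151.6]
270 215 [ -60.5 -197.   152.4]
268 432 [  28.9 -197.7  151. ]
300 450 [  28.6 -197.7  172.4]
```

Emit:
{"name": "arm_command", "arguments": {"claw": [1, 1, 1, 1, 1], "linear": [[0, 2, 45], [0, 2, 78], [0, 2, 82], [0, 2, 86], [0, 2, 86]], "turn": [-0.004, -0.004, -0.004, -0.004, -0.004]}}

```text
time: 3.2
ee_pos: [0.5083, -0.2097, 0.0456]
tcp_rot: [[0.125, 0.992, 0.002], [0.992, -0.125, -0.001], [-0.001, 0.002, -1.0]]
ft_force: [-0.1, 0.2, 0.4]
width: 0.0854
```

```bash
python3 mv.py -16 -205 40; python3 - <<'E'
from h import *; from mv import *
st=read_state();s=snapshot('wrist');cv2.imwrite('pics/w2.png',s['img'][:,:,::-1])
for r,c in[(265,424),(268,424),(268,428),(270,432),(275,210),(255,424),(262,320),(255,320)]:
    p=atdepth(s,r,c,st);print(r,c,np.round(np.r_[R2.T@(p[:2]-O),p[2]]*1000,1))
E
```

```text
t 3.2 jig [ -14.3 -207.6] z 45.6 F [-0.1  0.2  0.4] w 85.4 j6 -0.41
turn to push orientation -0.002576008217458181
shift [ 2.6 -1.7  5.6]
265 424 [  29.1 -197.4   62.2]
268 424 [  28.5 -197.5   64.4]
268 428 [  29.9 -197.1   65.1]
270 432 [  30.9 -196.8   67. ]
275 210 [ -58.9 -196.8   70.1]
255 424 [  35.7 -204.    41.6]
262 320 [ -15.  -207.4   42.1]
255 320 [ -15.  -203.7   41.9]
```

View pics/w2.png

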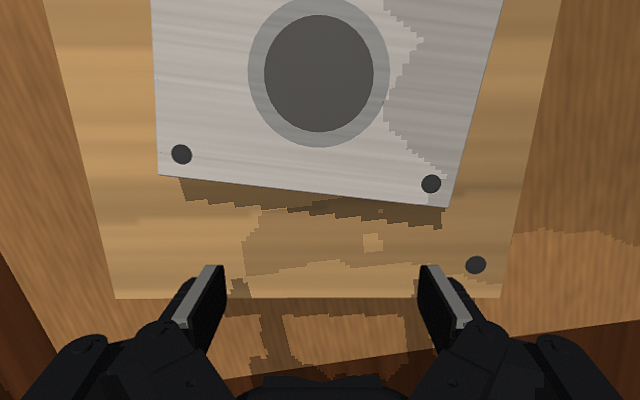

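The wrist view shows both fingertips (rows 265, columns 215 and 430) behind the plate's near edge with tips about 15 mm above TCP height. The right finger will meet the askew corner at (447,207) first, which squares the plate.

Emit:
{"name": "arm_command", "arguments": {"claw": [1, 1, 1, 1, 1, 1, 1, 1], "linear": [[0, -1, 8], [0, -1, 12], [0, -1, 12], [12, -1, 12], [24, -1, 12], [36, -1, 12], [48, -1, 12], [60, -1, 12]], "turn": [0, -0.002, -0.002, -0.002, -0.002, -0.002, -0.002, -0.002]}}

```text
time: 4.05
ee_pos: [0.5145, -0.1482, 0.0323]
tcp_rot: [[0.122, 0.993, 0.0], [0.993, -0.122, -0.0], [-0.0, 0.0, -1.0]]
ft_force: [-0.9, -3.4, -0.1]
width: 0.0858
```

```bash
python3 mv.py -16 -70 34
```

```text
t 4.05 jig [ -15.8 -145.7] z 32.3 F [-0.9 -3.4 -0.1] w 85.8 j6 -0.3
turn to push orientation 0.0005478812469577043
shift [75.7 -0.2 -1.7]
```

Emit:
{"name": "arm_command", "arguments": {"claw": [1, 1, 1, 1, 1, 1, 1, 1], "linear": [[10, 0, -1], [20, 0, -1], [30, 0, -1], [40, 0, -1], [50, 0, -1], [60, 0, -1], [70, 0, -1], [70, 0, -1]], "turn": [0, 0, 0, 0, 0, 0, 0, 0]}}

```text
time: 4.85
ee_pos: [0.5228, -0.0784, 0.033]
tcp_rot: [[0.122, 0.993, -0.0], [0.993, -0.122, 0.001], [0.001, -0.0, -1.0]]
ft_force: [-0.5, -0.3, -0.2]
width: 0.0854
```

```bash
python3 mv.py -16 -56 34; python3 - <<'E'
from h import *
s=snapshot('wrist');cv2.imwrite('pics/w3.png',s['img'][:,:,::-1])
E
```

```text
t 4.85 jig [-16.  -75.4] z 33.0 F [-0.5 -0.3 -0.2] w 85.4 j6 -0.17
turn to push orientation 0.0009657286689410682
shift [19.4  0.  -1. ]
```

View pics/w3.png

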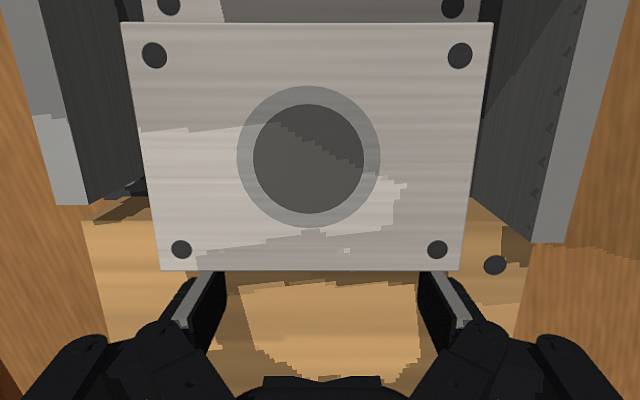

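The wrist view shows the plate square on both fingers (near edge along row 270, columns 160–460), with its front already over the mid plate. I'll go on in small steps.

Emit:
{"name": "arm_command", "arguments": {"claw": [1, 1, 1, 1, 1, 1], "linear": [[4, 0, -1], [8, 0, -1], [11, 0, -1], [14, 0, -1], [16, 0, -1], [16, 0, -1]], "turn": [0, 0, 0, 0, 0, 0]}}

```text
time: 5.5
ee_pos: [0.5249, -0.0637, 0.0341]
tcp_rot: [[0.122, 0.992, 0.0], [0.992, -0.122, 0.0], [0.0, -0.0, -1.0]]
ft_force: [0.4, 0.5, 0.7]
width: 0.0852
```

```bash
cat > c.py <<'E'
from h import *; from mv import *
import sys
main();st=read_state();s=snapshot('wrist')
g=lambda r,c:(lambda p:np.round(np.r_[R2.T@(p[:2]-O),p[2]]*1000,1))(atdepth(s,r,c,st))
for r,c in[(30,200),(30,310),(30,440),(250,220),(250,310),(250,400)]:print(r,c,g(r,c))
cv2.imwrite(f'pics/{sys.argv[1]}.png',s['img'][:,:,::-1])
s=snapshot('top')
# plate edges along rail line from the top camera: heights along jig y at x=-16
R,t=cam2w(s)
for k in('plate_loose','side_rail'):
    for q in spot_point('top',k)[:1]:print(k,q['confidence'],np.round(R2.T@(atdepth(s,*q['centre'])[:2]-O)*1000,1),atdepth(s,*q['centre'])[2])
E
sed -i 's/if len(sys.argv)>3/if len(sys.argv)==4/' mv.py; python3 c.py w4
```

```text
t 5.5 jig [-15.8 -60.6] z 34.1 F [0.4 0.5 0.7] w 85.2 j6 -0.14
turn to push orientation 0.00020726852095531711
30 200 [-55.1  38.9  54.8]
30 310 [-19.5  39.   54.7]
30 440 [22.6 38.9 54.7]
250 220 [-56.1 -39.9  56.6]
250 310 [-20.4 -40.   56.6]
250 400 [ 15.4 -40.1  56.5]
```

Emit:
{"name": "arm_command", "arguments": {"claw": [1, 1, 1, 1], "linear": [[2, 0, 0], [4, 0, 0], [5, 0, 0], [5, 0, 0]], "turn": [0, 0, 0, 0]}}

```text
time: 6.1
ee_pos: [0.5255, -0.0589, 0.0342]
tcp_rot: [[0.123, 0.992, 0.0], [0.992, -0.123, 0.0], [0.0, 0.0, -1.0]]
ft_force: [-0.5, -1.5, 0.2]
width: 0.0854
```

```bash
python3 c.py w5
```

```text
t 6.1 jig [-15.7 -55.8] z 34.2 F [-0.5 -1.5  0.2] w 85.4 j6 -0.13
turn to push orientation 0.0001376441464853162
30 200 [-55.1  43.7  54.7]
30 310 [-19.4  43.9  54.5]
30 440 [22.7 43.7 54.9]
250 220 [-56.6 -36.1  54.9]
250 310 [-20.4 -36.2  54.7]
250 400 [ 15.9 -36.1  54.9]
```

View pics/w5.png

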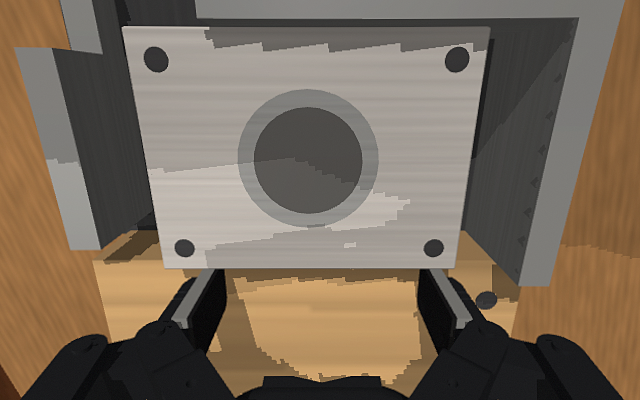

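The view shows the plate level at z≈55 (front edge at row 26, rail just ahead at row 17), so it has dropped off the shelf. I'll press it gently to the rail.

Emit:
{"name": "arm_command", "arguments": {"claw": [1, 1, 1, 1], "linear": [[1, 0, 0], [2, 0, 0], [2, 0, 0], [2, 0, 0]], "turn": [0, 0, 0, 0]}}

```text
time: 6.7
ee_pos: [0.5256, -0.0576, 0.0341]
tcp_rot: [[0.123, 0.992, -0.0], [0.992, -0.123, -0.001], [-0.001, -0.0, -1.0]]
ft_force: [-2.3, -9.1, 1.9]
width: 0.0856
```

Emit:
{"name": "arm_command", "arguments": {"claw": [1, 1, 1], "linear": [[1, 0, 0], [1.5, 0, 0], [1.5, 0, 0]], "turn": [0, 0, 0]}}

```text
time: 7.0
ee_pos: [0.5256, -0.0574, 0.0342]
tcp_rot: [[0.123, 0.992, -0.001], [0.992, -0.123, -0.003], [-0.003, -0.0, -1.0]]
ft_force: [-4.5, -21.6, 1.4]
width: 0.0851
```

Emit:
{"name": "arm_command", "arguments": {"claw": [1, 1, 1, 1, 1, 1], "linear": [[-8, 0, 0], [-16, 0, 0], [-16, 0, -45], [-16, 0, -95], [-16, 0, -136], [-16, 0, -136]], "turn": [0, 0, 0, 0, 0, 0]}}

```text
time: 7.6
ee_pos: [0.5259, -0.072, 0.1759]
tcp_rot: [[0.123, 0.992, 0.008], [0.992, -0.123, -0.002], [-0.001, 0.008, -1.0]]
ft_force: [0.9, -0.2, -0.9]
width: 0.0856
```

```bash
python3 mv.py -25 105 175
```

```text
t 7.6 jig [-13.8 -68.8] z 175.9 F [ 0.9 -0.2 -0.9] w 85.6 j6 -0.16
turn to push orientation 9.111412768358917e-05
shift [173.8 -11.2   0.7]
```

Emit:
{"name": "arm_command", "arguments": {"claw": [1, 1, 1, 1, 1], "linear": [[50, -3, 0], [100, -6, 0], [150, -9, 0], [174, -11, 0], [174, -11, 0]], "turn": [0, 0, 0, 0, 0]}}

```text
time: 8.1
ee_pos: [0.534, 0.1055, 0.1697]
tcp_rot: [[0.119, 0.993, -0.001], [0.993, -0.119, 0.001], [0.001, -0.001, -1.0]]
ft_force: [-0.2, -1.2, -0.5]
width: 0.0856
```

```bash
python3 - <<'E'
from h import *; from mv import *
main();st=read_state();s=snapshot('wrist');cv2.imwrite('pics/w6.png',s['img'][:,:,::-1])
J=lambda p:np.round(np.r_[R2.T@(p[:2]-O),p[2]]*1000,1)
for k,z in(('knob_grip',.101),('wheel_axis',.076),('side_rail',.062)):
    for q in spot_point('wrist',k)[:1]:print(k,q['confidence'],q['centre'],J(atz(s,*q['centre'],z,st)),J(atdepth(s,*q['centre'],st)))
# knob top: depth points with z 116-124
R,t=cam2w(s,st);rr,cc=np.mgrid[0:240:3,0:640:3];P=[]
for r,c in zip(rr.ravel(),cc.ravel()):
    d=s['depth'][r,c]
    if d>0:
        p=t+R@ray(s,r,c)*d
        if .115<p[2]<.127:P.append(J(p))
P=np.array(P);print(len(P),P.min(0),P.max(0),P.mean(0))
s=snapshot('top');
for q in spot_point('top','plate_loose')[:1]:print(J(atdepth(s,*q['centre'])))
E
```

```text
t 8.1 jig [-27.5 108.4] z 169.7 F [-0.2 -1.2 -0.5] w 85.6 j6 0.17
turn to push orientation 0.003430732876901432
knob_grip 0.86 [155.9, 329.4] [-22.6 147.4 101. ] [-23.1 151.6 120.7]
wheel_axis 0.92 [148.9, 392.6] [ 22.5 147.2  76. ] [ 22.2 147.5  77.8]
side_rail 0.73 [264.0, 355.6] [ 1.4 46.8 62. ] [ 1.5 46.4 61.4]
119 [-33.2 136.9 115.4] [-13.9 156.6 122.4] [-23.44621849 147.03697479 120.47142857]
[-19.4   7.2  54.5]
```

View pics/w6.png

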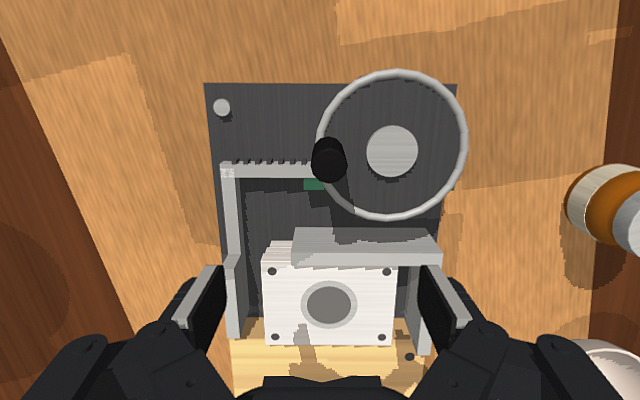

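The view shows the plate lying against the rail below it (mark at (329,305)), the knob at (329,158) and the hub at (392,150), with nothing in the way round the wheel.

```bash
python3 mv.py -23.5 147 84
```

```text
t 8.4 jig [-26.6 104.6] z 170.1 F [ 0.1 -0.5 -0.7] w 85.2 j6 0.17
turn to push orientation -0.001374567027687901
shift [42.4  3.1 86.1]
```

Emit:
{"name": "arm_command", "arguments": {"claw": [1, 1, 1, 1, 1, 1, 1], "linear": [[42, 3, 0], [42, 3, 0], [42, 3, 40], [42, 3, 70], [42, 3, 86], [42, 3, 86], [42, 3, 86]], "turn": [0, 0, 0, 0, 0, 0, 0]}}

```text
time: 9.1
ee_pos: [0.5428, 0.1433, 0.0848]
tcp_rot: [[0.124, 0.992, 0.0], [0.992, -0.124, 0.0], [0.0, 0.0, -1.0]]
ft_force: [0.0, -0.1, 1.1]
width: 0.0851
```

Emit:
{"name": "arm_command", "arguments": {"claw": [-1, -1, -1, -1, -1, -1, -1, -1], "linear": [[0, 0, 0], [0, 0, 0], [0, 0, 0], [0, 0, 0], [0, 0, 0], [0, 0, 0], [0, 0, 0], [0, 0, 0]], "turn": [0, 0, 0, 0, 0, 0, 0, 0], "grip_force": 30}}

```text
time: 9.9
ee_pos: [0.5428, 0.1439, 0.0846]
tcp_rot: [[0.123, 0.992, 0.001], [0.992, -0.123, 0.0], [0.0, 0.001, -1.0]]
ft_force: [1.4, -0.2, 5.9]
width: 0.0209
```

```bash
python3 mv.py -23.5 147 84; python3 - <<'E'
from h import *; from mv import *
s=snapshot('wrist');cv2.imwrite('pics/w7.png',s['img'][:,:,::-1])
E
```

```text
t 9.9 jig [-23.5 147.7] z 84.6 F [ 1.4 -0.2  5.9] w 20.9 j6 0.24
turn to push orientation 3.887304100969046e-05
shift [-0.7 -0.   0.6]
```

View pics/w7.png

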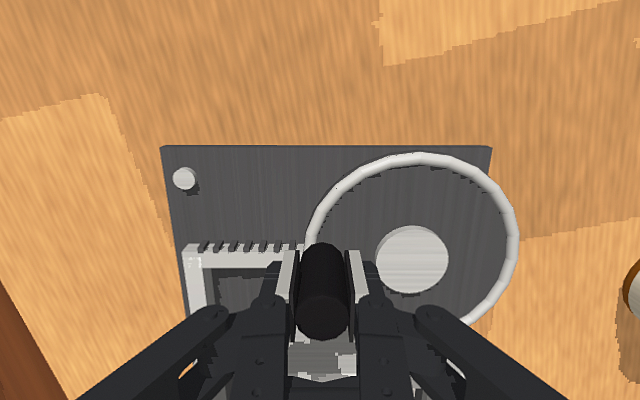

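The view shows the knob at (320,290) held between both pads, with the hub at (412,260). Now I lead it clockwise: first toward +y, which is tool +x.

Emit:
{"name": "arm_command", "arguments": {"claw": [-1, -1, -1, -1, -1], "linear": [[8.9, 0.9, 0], [17.5, 3.6, 0], [25.4, 7.9, 0], [32.3, 13.7, 0], [32.3, 13.7, 0]], "turn": [0, 0, 0, 0, 0]}}

```text
time: 10.45
ee_pos: [0.561, 0.1748, 0.0845]
tcp_rot: [[0.122, 0.992, 0.001], [0.992, -0.122, 0.0], [0.0, 0.001, -1.0]]
ft_force: [1.6, -1.4, 9.5]
width: 0.0213
```

```bash
python3 mv.py 21.5 147 84; python3 - <<'E'
from h import *; from mv import *
st=read_state();s=snapshot('wrist')
J=lambda p:np.round(np.r_[R2.T@(p[:2]-O),p[2]]*1000,1)
for k,z in(('knob_grip',.101),('wheel_axis',.076),('jaw_face',.033),('plate_loose',.055)):
    for q in spot_point('wrist',k)[:1]:print(k,q['confidence'],q['centre'],J(atz(s,*q['centre'],z,st)))
E
```

```text
t 10.45 jig [ -9.2 180.6] z 84.5 F [ 1.6 -1.4  9.5] w 21.3 j6 0.29
turn to push orientation 0.000387248498979309
shift [-33.6  30.7   0.5]
knob_grip 0.71 [284.7, 324.9] [ -7.7 181.1 101. ]
```

Emit:
{"name": "arm_command", "arguments": {"claw": [-1, -1, -1, -1, -1, -1, -1, -1], "linear": [[5.6, 7.0, 0], [9.6, 15.0, 0], [12.0, 23.7, 0], [12.7, 32.6, 0], [11.5, 41.5, 0], [8.6, 50.0, 0], [4.1, 57.8, 0], [-1.9, 64.5, 0]], "turn": [0, 0, 0, 0, 0, 0, 0, 0]}}

```text
time: 11.5
ee_pos: [0.6241, 0.1646, 0.0845]
tcp_rot: [[0.122, 0.992, 0.0], [0.992, -0.122, 0.0], [0.0, 0.0, -1.0]]
ft_force: [-4.1, -1.3, 9.0]
width: 0.021
```

```bash
python3 mv.py 21.5 147 84
```

```text
t 11.5 jig [ 54.7 178.2] z 84.5 F [-4.1 -1.3  9. ] w 21.0 j6 0.26
turn to push orientation 0.00028658595842290246
shift [-31.2 -33.2   0.5]
```

Emit:
{"name": "arm_command", "arguments": {"claw": [-1, -1, -1, -1, -1, -1, -1, -1], "linear": [[-7.2, 5.4, 0], [-15.3, 9.2, 0], [-24.0, 11.3, 0], [-33.0, 11.7, 0], [-41.9, 10.3, 0], [-50.3, 7.2, 0], [-57.9, 2.4, 0], [-64.5, -3.8, 0]], "turn": [0, 0, 0, 0, 0, 0, 0, 0]}}

```text
time: 12.3
ee_pos: [0.6125, 0.1008, 0.0846]
tcp_rot: [[0.123, 0.992, 0.001], [0.992, -0.123, 0.001], [0.001, 0.001, -1.0]]
ft_force: [0.8, 4.9, 6.8]
width: 0.0214
```

```bash
python3 mv.py 21.5 147 84
```

```text
t 12.3 jig [ 50.9 113.4] z 84.6 F [0.8 4.9 6.8] w 21.4 j6 0.16
turn to push orientation -5.789790333343703e-05
shift [ 33.6 -29.4   0.6]
```

Emit:
{"name": "arm_command", "arguments": {"claw": [-1, -1, -1, -1, -1, -1, -1, -1], "linear": [[-5.1, -7.3, 0], [-8.7, -15.6, 0], [-10.6, -24.3, 0], [-10.7, -33.3, 0], [-9.1, -42.2, 0], [-5.7, -50.5, 0], [-0.7, -58.0, 0], [2.4, -61.3, 0]], "turn": [0, 0, 0, 0, 0, 0, 0, 0]}}

```text
time: 13.1
ee_pos: [0.5515, 0.1113, 0.0846]
tcp_rot: [[0.122, 0.992, 0.001], [0.992, -0.122, 0.0], [0.0, 0.001, -1.0]]
ft_force: [3.4, -1.8, 5.7]
width: 0.0213
```

```bash
python3 mv.py 21.5 147 84
```

```text
t 13.1 jig [-10.9 116.3] z 84.6 F [ 3.4 -1.8  5.7] w 21.3 j6 0.18
turn to push orientation 0.00019732047547549314
shift [30.7 32.4  0.6]
```

Emit:
{"name": "arm_command", "arguments": {"claw": [-1, -1, -1, -1, -1, -1, -1], "linear": [[6.9, -5.7, 0], [14.9, -9.8, 0], [23.5, -12.3, 0], [28.0, -12.9, 0], [31.7, -13.1, 0], [31.7, -13.1, 0], [31.7, -13.1, 0]], "turn": [0, 0, 0, 0, 0, 0, 0]}}

```text
time: 13.8
ee_pos: [0.5428, 0.1442, 0.0845]
tcp_rot: [[0.122, 0.992, 0.001], [0.992, -0.122, 0.0], [0.0, 0.001, -1.0]]
ft_force: [1.3, 1.0, 6.7]
width: 0.021
```

```bash
python3 mv.py 21.5 147 84
```

```text
t 13.8 jig [-23.5 148. ] z 84.5 F [1.3 1.  6.7] w 21.0 j6 0.25
turn to push orientation 0.0002461477733131101
shift [-1.  45.   0.6]
```

Emit:
{"name": "arm_command", "arguments": {"claw": [1, 1, 1, 1, 1, 1, 1, 1], "linear": [[0, 0, 0], [0, 0, 0], [0, 0, 0], [0, 0, 0], [0, 0, 0], [0, 0, -40], [0, 0, -90], [0, 0, -110]], "turn": [0, 0, 0, 0, 0, 0, 0, 0]}}

```text
time: 14.6
ee_pos: [0.5434, 0.1441, 0.1987]
tcp_rot: [[0.123, 0.992, 0.005], [0.992, -0.123, 0.001], [0.001, 0.005, -1.0]]
ft_force: [0.5, 0.1, 0.0]
width: 0.0854
```

Emit:
{"name": "arm_command", "arguments": {"claw": [1, 1, 1, 1, 1], "linear": [[-50, 0, -20], [-100, 0, -40], [-150, 0, -60], [-190, 0, -60], [-190, 0, -60]], "turn": [0, 0, 0, 0, 0]}}

```text
time: 15.1
ee_pos: [0.5187, -0.0495, 0.255]
tcp_rot: [[0.127, 0.992, 0.001], [0.992, -0.127, -0.002], [-0.001, 0.001, -1.0]]
ft_force: [-0.1, 0.9, 0.0]
width: 0.0855
```

```bash
python3 - <<'E'
from h import *; from mv import *
main();st=read_state();s=snapshot('wrist');cv2.imwrite('pics/w8.png',s['img'][:,:,::-1])
J=lambda p:np.round(np.r_[R2.T@(p[:2]-O),p[2]]*1000,1)
for k,z in(('knob_grip',.101),('wheel_axis',.076),('jaw_face',.033),('plate_loose',.055),('back_stop',.062),('side_rail',.062)):
    for q in spot_point('wrist',k)[:1]:print(k,q['confidence'],q['centre'],J(atz(s,*q['centre'],z,st)),J(atdepth(s,*q['centre'],st)))
E
```

```text
t 15.1 jig [-23.7 -47.2] z 255.0 F [-0.1  0.9  0. ] w 85.5 j6 -0.11
turn to push orientation -0.0048261467259953506
jaw_face 0.68 [118.3, 286.4] [-60.   -1.1  33. ] [-57.9   1.2  54.6]
plate_loose 0.66 [116.2, 342.9] [-1.8  3.  55. ] [-1.8  3.  55.1]
side_rail 0.64 [65.9, 347.4] [ 1.2 48.9 62. ] [ 1.2 49.  61.6]
```

View pics/w8.png

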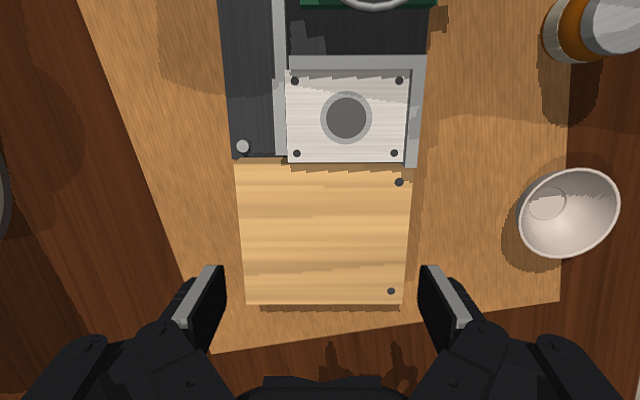

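The last view shows the plate pinned between jaw (column 281) and back stop (column 410), mark at (346,118), and the gripper clear. Handing in.

```bash
python3 -c "
from workcell import *
print(hand_in())"
```

```text
the job is handed in; nothing more can be done
None
```

The job is done and handed in at about 15 s of the 64 s allowed. I pushed the loose plate off the shelf with the open gripper until it dropped flat and met the side rail. Then I gripped the knob, led it one full clockwise turn, let go and drew the arm clear.

**Plate on the pile:**
- Its top measured level, at z ≈ 55 mm (should be 55), before the jaw was closed.
- The push force rose to about 22 N as it pressed against the rail.

**Handwheel:** the gripper came back to its starting point after the turn with the knob still held (opening about 21 mm), and forces stayed under 10 N.

**After letting go:**
- The jaw face read x ≈ −60 mm (should be −60.5).
- The top plate's origin read (−1.8, +3.0) mm from the seat. The wrist camera also read the rail about 4 mm and the wheel axis about 2 mm too far in y, so part of that is calibration offset.

**Bystanders:** the arm went nowhere near them. The last picture shows the jar and bowl standing as before; I did not look at the bottle again.

**What did not agree or was not checked:**
- The networks' first points from the top and side cameras disagreed by up to 20 mm, and the knob by more. I worked from a fit to the shelf corners instead.
- The top camera put the plate at y ≈ +7 mm while it was against the rail. I took that as a reading error, because the contact force and the wrist picture contradicted it.
- The two lower plates were hidden at the end, so that they are square follows only from the jaw being closed and the top plate lying flat.

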